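# Function test of a bench stop station

## Robot

A 6-joint arm with a two-finger parallel gripper is mounted at the origin on the work surface. World frame = base frame: x ahead of the robot, y to its left, z up, the work surface at z = 0. Lengths are in mm, angles in rad, forces in N, time in s.
With the tool pointing down it reaches from about 400 to 925 mm from the base axis. Payload 12.5 kg.
Tool frame: the origin (TCP) lies midway between the tips of the shut fingers; the grasp point (between the pads) lies 19 mm behind it; x points along the fingers, y is the direction in which the jaws open and shut, and the axes are right-handed (so a half turn about x gives the same grasp; the last joint's range is limited). The gripper opens to 95 mm and grips with 3 to 60 N. Pads are 20 mm wide; open, the fingers measure 119 mm over their backs; the gripper's body (75 mm by 180 mm) begins 59 mm behind the grasp point.
Start: joints at [-1.291, 0.491, 1.559, -0, 1.092, -0.106], TCP at [235.212, -579.07, 214.661] pointing down, gripper open.
Joint ranges: [-3.1, 3.1], [-0.84, 2.19], [0.05, 2.79], [-1.13, 4.28], [0.06, 2.93], [-2.69, 2.69]. Speed limits (rad/s): [2.22, 2.22, 2.79, 3.14, 3.14, 3.14].

## Interface

Orientations are given as [roll, pitch, yaw] about the fixed x, y, z axes, in that order (R = Rz(yaw) Ry(pitch) Rx(roll)).
In Python, from cell import state, read_camera, job_done gives the robot as it stands.
- The arm moves only by the tool move_arm, never from a script. Its argument "targets" is a list of rows, each a list of 7 numbers: the shift along the world's x, y, z in m, then the turn, a rotation vector about the world's x, y, z in degrees, then the gripper's target within -1 to 1 (fully open at 1, half-way at 0, shut at -1). In form: [[dx, dy, dz, wx, wy, wz, hand], ...]. A call has 1 to 10 rows; each row is the pose to reach, as a shift and turn from the pose commanded when the call began; what a row does not reach only later rows make up. A row lasts 1/10 s, in which the tool goes at most 50 mm and 8.59 degrees, less where a joint would pass 70% of its speed; a pose out of reach is approached as far as the arm can. A call with a gripper value outside its range is refused whole. The fingers move at their own pace and stop on an object; the grip force is fixed at half the most. Time passes only in rows, so rows that repeat a pose let the fingers close. It gives the time, the measured TCP pose, the force and the opening at its end, in the units of the state.
- state(): the state, without advancing time (a new reading comes with each control period).
- read_camera(name): name is "scene" or "top" or "wrist"; returns a dict with "img" (480x640x3 uint8, blue, green, red), "mtx" (3x3 intrinsics, pixels), "cam_to_world" (4x4, takes a point from camera to world coordinates); the wrist camera has in their place "mount" (4x4, takes a point from camera to tool coordinates, whose origin is the TCP and whose axes are the tool frame's). Camera axes: x right, y up, looking along -z (the intrinsics and any distortion apply to the point x, -y, -z); pixel columns grow to the right and rows downward; lengths in mm; the calibration is good to about 2 mm. A picture is of the moment at which its call begins: read the wrist's pose just before it. There is no depth.
- job_done(): hands the job in, once; it reports no verdict.
The state is a dict: "t": time; "joints": joint angles; "qvel": joint speeds; "tau": joint torques, N m; "eef_pos": TCP position; "tcp_rot": TCP orientation; "ft_force": force on the tool from outside, world axes, zero at the start; "moment": the same for the moment, N m; "opening": opening from 0.0 (shut) to 1.0 (fully open).
Only numpy, scipy, OpenCV 4.12 (cv2) and the standard library are available. Lean on these libraries where they do the work, as an engineer would, in place of code of your own. Each camera call takes 0.05 s, during which the arm holds its last target.

## Task

Test the stop station on the repair bench: push the mushroom stop straight in until it latches, then push one of its wings round clockwise (seen from above) until the stop springs out again, and then press the small round reset button fully in and let it come back. Do it all with the fingertips: leave the box standing where it is, without lifting it or shoving it along, and do not disturb the things around it.

Things in the scene. Friction and masses are not known exactly. Their poses are not given: they have to be found in the camera images.
- station: portable stop station: a grey metal box with an aluminium top panel, 130 (x) x 190 (y) x 66 mm tall, about 1.8 kg, standing loose on four rubber feet. Origin at the centre of its underside; x, y along its sides, z up; the panel is at z = 66 mm. On the panel: the big black winged mushroom stop (axis at x 0, y +45 mm), the small black round reset button (axis at x 0, y -55 mm), and a small fixed clear pilot lamp (x +35, y -20 mm, 13 mm tall, not to be used).
- stop_top (a point): centre of the mushroom head's flat top, on its axis; x, y, z axes turn with the head (z up). Head: black, 46 mm across, its flat top 34 mm across, 44 mm above the panel when out and 34 mm when latched in. Two wings (flat lugs) stick out along the head's +x and -x, from the head's rim to 40 mm from the axis, 8 mm thick, from 6 to 24 mm below this point (so 20 to 38 mm above the panel when out, 10 to 28 mm when in). At the start the head's axes are parallel to the station's.
- stop (a joint): how far the mushroom is in, m: 0 out, 0.010 in. 8 to 10 N pushes it over its middle (0.005), then it snaps in and stays at about 0.010. It is released by turning the head clockwise seen from above, by pushing a wing round with about 2 N: it rises as it turns, and after about 0.65 rad (37 degrees, stop 5 mm out) it springs out by itself; the head meets a stop at about 1.25 rad. The head turns loosely, has no turning spring and may stay turned.
- reset_top (a point): centre of the top face of the round black reset button, 22 mm across, in a 38 mm aluminium collar 12 mm high; the face is 21 mm above the panel; its z axis points up
- reset (a joint): how far the reset button is in, m: 0 out, 0.005 fully in (needs 5 N); it springs back
- bush: bystander, loose: plain brass ring, 34 mm across, 24 mm tall, 24 mm hole; origin at the centre of its underside
- bracket: bystander, loose: small steel plate 60 x 45 x 3 mm, lying flat, with a 24 mm brass collar and a thin pin on top, 25 mm tall in all; origin at the centre of its underside
- spool: bystander, loose: flanged grey spool, 50 mm across, 36 mm tall, standing on a flange; origin at the centre of its underside
- driver: bystander, loose: screwdriver with a blue handle, lying; origin under its middle
- spray: bystander, loose: aluminium can, 54 mm across, 150 mm tall; origin at the centre of its underside
- jar: bystander, loose: glass jar with white lid, 60 mm across, 70 mm tall; origin at the centre of its underside

How it is judged (in metres and radians):
On the way, in this order (a step that is already met when the one before it is completed fails the run):
1. the mushroom stop is pushed in (value of joint stop above 0.0085 m), for 0.2 s.
2. the stop is out again, its head turned by 0.3 rad or more (value of joint stop below 0.002 m and angle between the x axis of stop_top and the x axis of station, either way round above 0.3 rad), for 0.1 s.
3. the reset button is pressed in, with the stop out (value of joint reset above 0.0038 m and value of joint stop below 0.002 m), for 0.05 s.
At the end, for the whole second after the job is handed in: The stop is out (within 2 mm), the reset button is back out (within 1.5 mm), the station stands level at rest within 30 mm of where it was, and every bystander is within 20 mm of where it was (value of joint stop below 0.002 m and value of joint reset below 0.0015 m and distance of station from where it was at the start of the episode below 0.03 m and angle between station's own z axis and vertical below 0.05 rad and linear speed of station below 0.01 m/s and distance of each of bush, bracket, spool, driver, spray, jar from where it was at the start of the episode below 0.02 m); the robot touches nothing.
It fails at once if the station is lifted by 10 mm, tipped by 0.12 rad or shoved by 30 mm (height (world z) of station above 0.01 m or angle between station's own z axis and vertical above 0.12 rad or distance of station from where it was at the start of the episode above 0.03 m).
It fails at once if a bystander is moved by 20 mm, which includes lifting it (distance of any of bush, bracket, spool, driver, spray, jar from where it was at the start of the episode above 0.02 m).
It fails at once if the reset button is pressed in while the stop is in (value of joint reset above 0.003 m and value of joint stop above 0.004 m).
It also fails if it takes over 45 s, if anything falls off the work surface, if the arm or the gripper's body presses on something with over 40 N, if the wrist force passes 120 N, or if a joint passes its speed limit or range.

## Working session

There is one attempt and no reset: what is moved stays moved. The work goes in short steps, Python scripts to look and compute and a tool call to move; the robot and the scene stay as the last step left them, time stands still between calls to the robot, and variables do not carry over. Pictures are saved under pics/ and viewed, and the job is handed in when it is done.

Besides the shell and the picture viewer there is one more tool, called after "Call:" by a JSON object that holds its "name" and its "arguments", one argument or row to a line. move_arm: Moves the arm, as the interface text tells. Its arguments: {"type":"object","properties":{"targets":{"type":"array"}},"required":["targets"]}

```bash
mkdir -p pics; cat > h.py <<'E'
import numpy as np,cv2
from cell import state,read_camera,job_done
E
python3 - <<'E'
from h import *
s=state();print(s)
for n in("scene","top"):
    r=read_camera(n);cv2.imwrite(f"pics/{n}0.png",r["img"]);np.savez(f"{n}.npz",**{k:v for k,v in r.items() if k!="img"})
    print(n,r.keys(),r["mtx"],r["cam_to_world"])
E
```

```text
{'t': 0.0, 'joints': array([-1.29061296e+00,  4.91569783e-01,  1.55949121e+00,  2.64652922e-07,
        1.09170436e+00, -1.05611442e-01]), 'qvel': array([-0.00074727,  0.00193653,  0.00057386,  0.00081587,  0.00018904,
       -0.00052836]), 'tau': array([ 7.32017197e-04, -6.12649083e+01, -2.58176905e+01,  6.92149415e-02,
        4.82553360e-02, -8.82494487e-05]), 'eef_pos': array([ 235.12535209, -578.7995242 ,  214.041023  ]), 'tcp_rot': array([-1.67660792,  1.56962363,  1.85077943]), 'ft_force': array([-0.80014012,  1.65754592,  0.42730535]), 'moment': array([ 0.09119261,  0.00041239, -0.05596927]), 'opening': 0.9995004999691748}
scene dict_keys(['img', 'mtx', 'cam_to_world']) [[507.62095057   0.         321.50600728]
 [  0.         507.62095057 236.20368348]
 [  0.           0.           1.        ]] [[ 4.70097608e-02 -8.37274244e-01  5.44758591e-01  1.12873274e+03]
 [ 9.98891640e-01  3.81144409e-02 -2.76185040e-02 -6.03013837e+01]
 [ 2.36109291e-03  5.45453142e-01  8.38137993e-01  1.03606614e+03]
 [ 0.00000000e+00  0.00000000e+00  0.00000000e+00  1.00000000e+00]]
top dict_keys(['img', 'mtx', 'cam_to_world']) [[457.29021803   0.         323.89405607]
 [  0.         457.29021803 234.15194425]
 [  0.           0.           1.        ]] [[ 4.76971219e-03  9.96878559e-01 -7.88060232e-02  4.13540401e+02]
 [-9.99907581e-01  5.75780069e-03  1.23157678e-02 -2.27695832e+01]
 [ 1.27310742e-02  7.87399973e-02  9.96813891e-01  1.30536815e+03]
 [ 0.00000000e+00  0.00000000e+00  0.00000000e+00  1.00000000e+00]]
```

View pics/scene0.png

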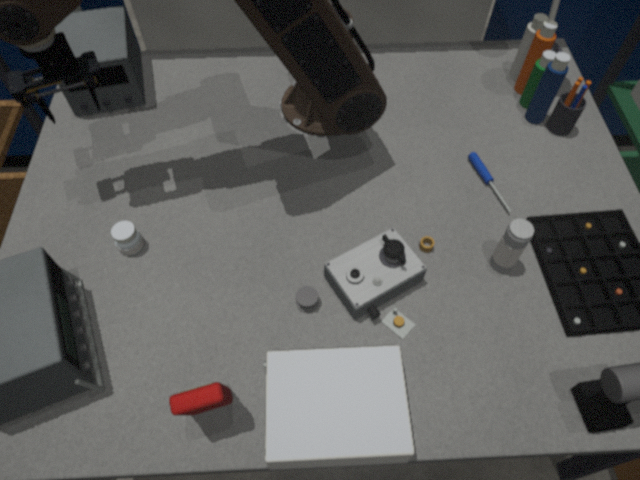

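View pics/top0.png

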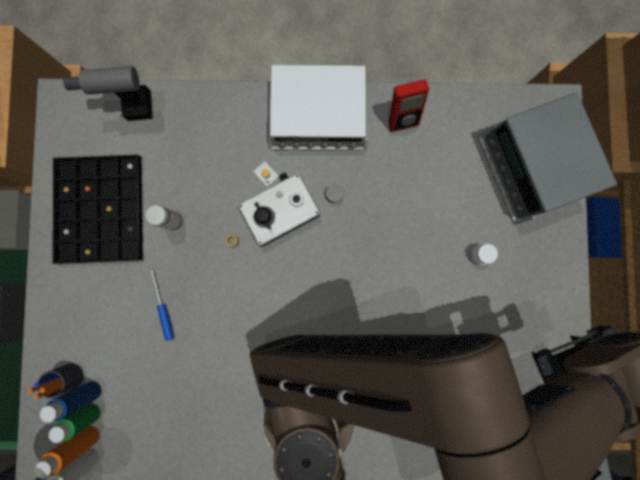

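The top view shows the station near (278,208), its stop near (263,216) and its reset near (296,199). I'll enlarge both views.

```bash
python3 - <<'E'
import cv2
a=cv2.imread("pics/top0.png")[150:260,220:360];cv2.imwrite("pics/topc.png",cv2.resize(a,None,fx=5,fy=5,interpolation=2))
a=cv2.imread("pics/scene0.png")[220:340,290:450];cv2.imwrite("pics/scenec.png",cv2.resize(a,None,fx=5,fy=5,interpolation=2))
E
```

```text
(no output)
```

View pics/topc.png

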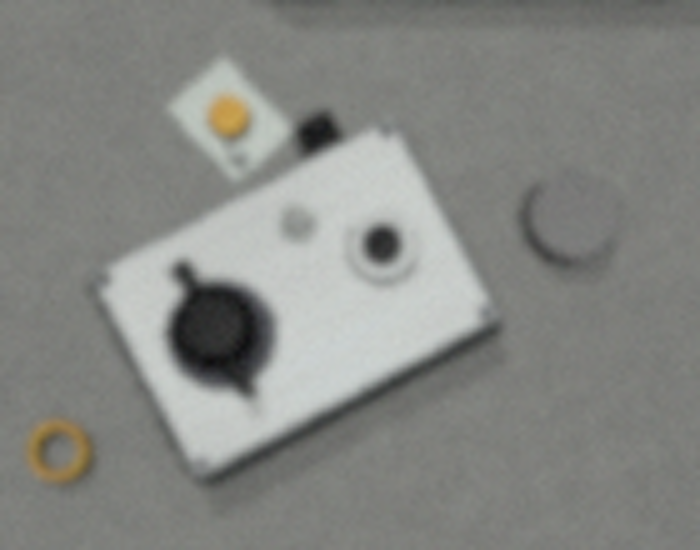

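View pics/scenec.png

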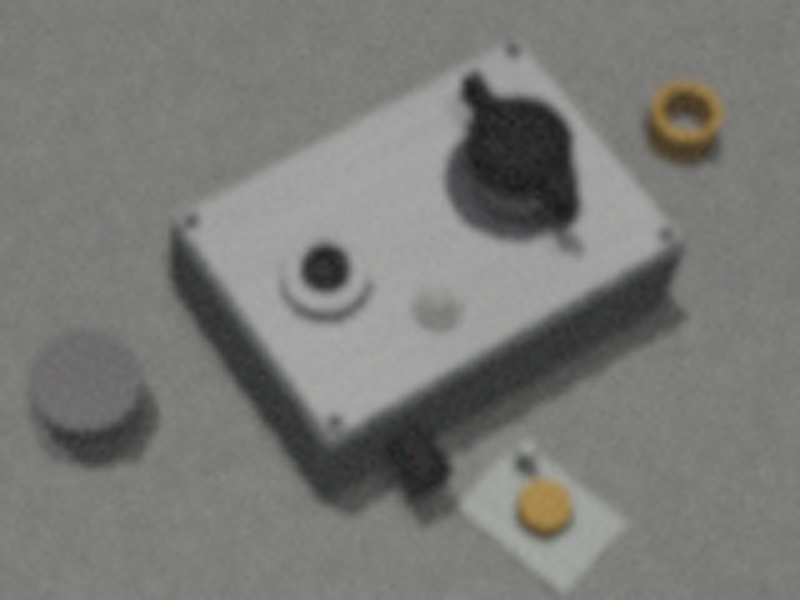

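```bash
cat >> h.py <<'E'
def proj(K,T,P):
    p=(np.asarray(P,float)-T[:3,3])@T[:3,:3]
    return np.c_[K[0,0]*p[:,0]/-p[:,2]+K[0,2], -K[1,1]*p[:,1]/-p[:,2]+K[1,2]]
E
cat > fit.py <<'E'
from h import *
from scipy.optimize import least_squares
M=np.array([[65,-95,66],[65,95,66],[-65,95,66],[-65,-95,66],[0,-55,87],[0,45,110]])
t=np.array([(390,130),(103,283),(205,474),(494,322),(382,243),(212,322)])/5-.4+[220,150]
s=np.array([(335,432),(678,238),(515,46),(178,220),(325,266),(520,140)])/5-.4+[290,220]
C=[np.load("top.npz"),np.load("scene.npz")]
def W(p,M):
    c,sn=np.cos(p[2]),np.sin(p[2]);return np.c_[c*M[:,0]-sn*M[:,1]+p[0],sn*M[:,0]+c*M[:,1]+p[1],M[:,2]]
for use in([0],[1],[0,1]):
    f=lambda p:np.concatenate([(proj(C[i]["mtx"],C[i]["cam_to_world"],W(p,M))-[t,s][i]).ravel() for i in use])
    r=least_squares(f,[550,50,.5]);print(r.x,np.degrees(r.x[2]));print(np.round(r.fun.reshape(-1,2),1).tolist())
    print(W(r.x,np.array([[0,45,110],[0,-55,87],[31,45,90],[-31,45,90]])).round(1))
E
python3 fit.py
```

```text
[5.78471033e+02 8.45653386e+01 4.98271133e-01] 28.548832985000104
[[1.0, -3.1], [-3.2, -1.3], [-1.4, 2.5], [2.6, -0.1], [0.5, 0.6], [0.4, 1.2]]
[[557.  124.1 110. ]
 [604.8  36.3  87. ]
 [584.2 138.9  90. ]
 [529.7 109.3  90. ]]
[5.80572637e+02 8.57680271e+01 5.02052270e-01] 28.76547616047867
[[-1.2, 3.4], [2.5, 0.8], [0.3, -2.7], [-2.4, -0.4], [0.2, -0.4], [0.6, -1.6]]
[[558.9 125.2 110. ]
 [607.   37.6  87. ]
 [586.1 140.1  90. ]
 [531.7 110.3  90. ]]
[5.79642907e+02 8.53348943e+01 5.00659336e-01] 28.685666935271552
[[0.6, -3.6], [-3.4, -1.6], [-1.6, 2.1], [2.3, -0.6], [0.2, 0.1], [0.2, 0.8], [-1.5, 3.0], [2.3, 0.5], [0.1, -3.0], [-2.6, -0.8], [-0.1, -0.8], [0.4, -2.0]]
[[558.  124.8 110. ]
 [606.   37.1  87. ]
 [585.2 139.7  90. ]
 [530.8 109.9  90. ]]
```

```bash
cat >> h.py <<'E'
from scipy.spatial.transform import Rotation as Ro
def rot(s): return Ro.from_euler("xyz",s["tcp_rot"]).as_matrix()
E
python3 - <<'E'
from h import *
s=state();print(rot(s).round(3))
r=read_camera("wrist");print(r["mtx"],r["mount"].round(2));cv2.imwrite("pics/w0.png",r["img"])
E
```

```text
[[-0.     0.376 -0.926]
 [ 0.001 -0.926 -0.376]
 [-1.    -0.001 -0.   ]]
[[354.73446129   0.         319.21925888]
 [  0.         354.73446129 235.07435991]
 [  0.           0.           1.        ]] [[  -0.      0.26   -0.97 -169.94]
 [   1.      0.     -0.     -1.22]
 [   0.     -0.97   -0.26  -71.24]
 [   0.      0.      0.      1.  ]]
```

View pics/w0.png

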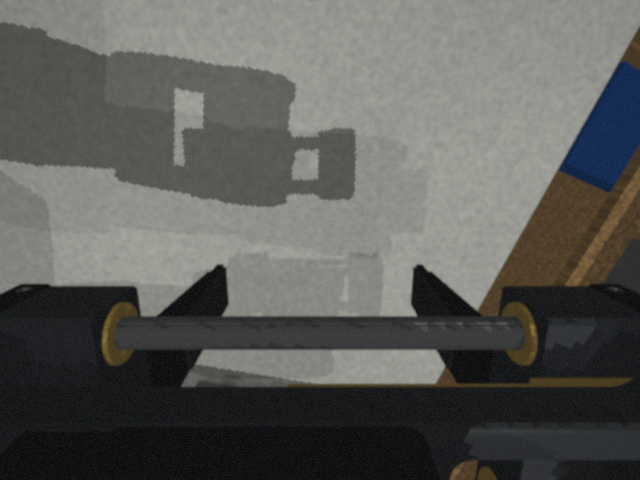

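Call:
{"name": "move_arm", "arguments": {
  "targets": [
    [0.02, 0.045, 0.02, 0, 0, 2, -1],
    [0.04, 0.09, 0.04, 0, 0, 4, -1],
    [0.06, 0.135, 0.06, 0, 0, 6.6, -1],
    [0.08, 0.18, 0.06, 0, 0, 6.6, -1],
    [0.1, 0.225, 0.06, 0, 0, 6.6, -1],
    [0.12, 0.27, 0.06, 0, 0, 6.6, -1],
    [0.14, 0.315, 0.06, 0, 0, 6.6, -1],
    [0.16, 0.36, 0.06, 0, 0, 6.6, -1],
    [0.18, 0.405, 0.06, 0, 0, 6.6, -1],
    [0.2, 0.45, 0.06, 0, 0, 6.6, -1]
  ]
}}

```text
t: 1.15
eef_pos: [434.1, -130.3, 274.8]
tcp_rot: [2.117, 1.57, -0.524]
ft_force: [1.0, -0.2, -0.3]
opening: 0.216
```

Call:
{"name": "move_arm", "arguments": {
  "targets": [
    [0.02, 0.045, 0, 0, 0, 0, -1],
    [0.04, 0.09, 0, 0, 0, 0, -1],
    [0.06, 0.135, 0, 0, 0, 0, -1],
    [0.092, 0.185, 0, 0, 0, 0, -1],
    [0.092, 0.185, 0, 0, 0, 0, -1],
    [0.092, 0.185, 0, 0, 0, 0, -1]
  ]
}}

```text
t: 1.75
eef_pos: [525.9, 53.9, 274.1]
tcp_rot: [-0.361, 1.57, -2.999]
ft_force: [0.2, 0.1, 0.6]
opening: 0.003
```

```bash
python3 - <<'E'
from h import *
s=state();r=read_camera("wrist");print(s["t"],s["eef_pos"],rot(s).round(3),s["opening"],s["ft_force"],s["qvel"].round(3))
cv2.imwrite("pics/w1.png",r["img"]);np.savez("w1.npz",mtx=r["mtx"],mount=r["mount"],pos=s["eef_pos"],R=rot(s))
E
```

```text
1.75 [525.91642038  53.86715585 274.06484055] [[-0.001  0.483 -0.876]
 [-0.    -0.876 -0.483]
 [-1.    -0.     0.001]] 0.0033635864209130427 [0.23840162 0.10792235 0.628577  ] [-0.053 -0.024  0.033 -0.005 -0.002 -0.022]
```

View pics/w1.png

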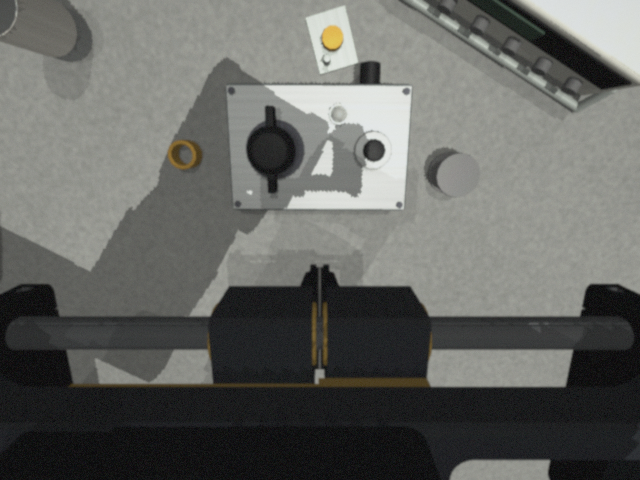

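```bash
python3 - <<'E'
import cv2
a=cv2.imread("pics/w1.png")[70:225,220:420];cv2.imwrite("pics/w1c.png",cv2.resize(a,None,fx=4,fy=3.8,interpolation=2) if 0 else cv2.resize(a,None,fx=3.8,fy=3.8,interpolation=2))
E
```

```text
(no output)
```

View pics/w1c.png

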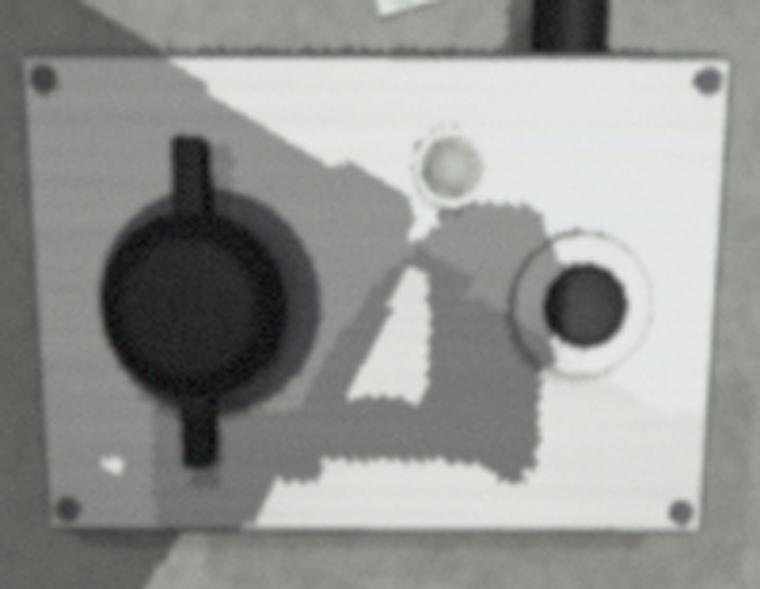

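```bash
cat > fitw.py <<'E'
from h import *
from scipy.optimize import least_squares
M=np.array([[65,95,66],[65,-95,66],[-65,-95,66],[-65,95,66],[0,-55,87],[0,45,110]])
p=np.array([(24,58),(730,60),(698,530),(52,528),(586,306),(187,303)])/3.8-.37+[220,70]
d=np.load("w1.npz");T=np.eye(4);T[:3,:3]=d["R"];T[:3,3]=d["pos"];T=T@d["mount"]
def W(p,M):
    c,sn=np.cos(p[2]),np.sin(p[2]);return np.c_[c*M[:,0]-sn*M[:,1]+p[0],sn*M[:,0]+c*M[:,1]+p[1],M[:,2]]
for k in(4,6):
    f=lambda q:(proj(d["mtx"],T,W(q,M[:k]))-p[:k]).ravel()
    r=least_squares(f,[580,85,.5]);print(r.x,np.degrees(r.x[2]));print(r.fun.reshape(-1,2).round(1).tolist())
    print(W(r.x,np.array([[0,45,110],[0,-55,87],[-37,15,80],[-37,25,80]])).round(1))
q=r.x
print((proj(d["mtx"],T,W(q,np.array([[40,45,104],[-40,45,104],[-40,45,86],[40,45,86]])))-[220,70]+.37)*3.8)
print((proj(d["mtx"],T,W(q,M))-[220,70]+.37)*3.8)
E
python3 fitw.py
```

```text
[5.79136288e+02 8.53389203e+01 4.99083201e-01] 28.595361034430574
[[-3.2, -2.4], [3.0, -2.2], [2.7, 3.2], [-2.6, 3.1]]
[[557.6 124.8 110. ]
 [605.5  37.   87. ]
 [539.5  80.8  80. ]
 [534.7  89.6  80. ]]
[5.79477179e+02 8.58152353e+01 4.98138014e-01] 28.541205789895155
[[-3.4, -3.1], [2.9, -2.7], [2.5, 2.8], [-2.9, 2.6], [0.6, 0.5], [0.3, 1.5]]
[[558.  125.3 110. ]
 [605.8  37.5  87. ]
 [539.8  81.3  80. ]
 [535.   90.1  80. ]]
[[186.15462463 135.02469226]
 [196.36830249 470.31010215]
 [205.19848456 460.58363017]
 [196.04830844 141.964363  ]]
[[ 10.98888816  46.34999544]
 [740.93304313  49.80643131]
 [707.39881719 540.66506123]
 [ 40.97143341 537.79647772]
 [588.38428637 307.83196499]
 [188.0854301  308.56035561]]
```

Call:
{"name": "move_arm", "arguments": {
  "targets": [
    [0.015, 0.035, -0.03, 0, 0, 0, -1],
    [0.031, 0.069, -0.06, 0, 0, 0, -1],
    [0.031, 0.069, -0.1, 0, 0, 0, -1],
    [0.031, 0.069, -0.13, 0, 0, 0, -1],
    [0.031, 0.069, -0.145, 0, 0, 0, -1],
    [0.031, 0.069, -0.145, 0, 0, 0, -1],
    [0.031, 0.069, -0.145, 0, 0, 0, -1],
    [0.031, 0.069, -0.145, 0, 0, 0, -1]
  ]
}}

```text
t: 2.6
eef_pos: [557.3, 120.9, 131.0]
tcp_rot: [2.675, 1.569, 0.034]
ft_force: [1.3, 0.6, 0.1]
opening: 0.005
```

```bash
python3 - <<'E'
from h import *
s=state();r=read_camera("wrist");print(s["eef_pos"],s["ft_force"],s["opening"])
a=r["img"];cv2.imwrite("pics/w2.png",a)
E
```

```text
[557.25784615 120.94213315 131.0288465 ] [1.2991042  0.57058279 0.12018718] 0.00485662029765426
```

View pics/w2.png

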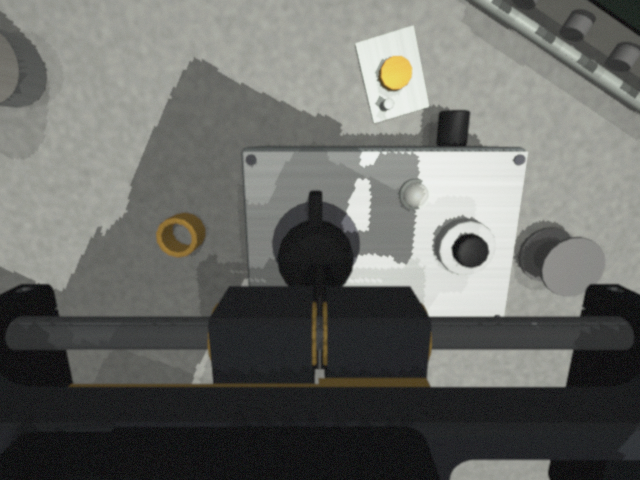

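Call:
{"name": "move_arm", "arguments": {
  "targets": [
    [0.001, 0.004, -0.01, 0, 0, 0, -1],
    [0.001, 0.004, -0.018, 0, 0, 0, -1],
    [0.001, 0.004, -0.021, 0, 0, 0, -1],
    [0.001, 0.004, -0.024, 0, 0, 0, -1],
    [0.001, 0.004, -0.027, 0, 0, 0, -1],
    [0.001, 0.004, -0.029, 0, 0, 0, -1],
    [0.001, 0.004, -0.031, 0, 0, 0, -1],
    [0.001, 0.004, -0.031, 0, 0, 0, -1],
    [0.001, 0.004, -0.031, 0, 0, 0, -1]
  ]
}}

```text
t: 3.55
eef_pos: [557.8, 125.7, 99.9]
tcp_rot: [2.597, 1.57, -0.043]
ft_force: [-5.2, -0.4, 16.8]
opening: 0.004
```

Call:
{"name": "move_arm", "arguments": {
  "targets": [
    [0, 0, 0.01, 0, 0, 0, -1],
    [0, 0, 0.03, 0, 0, 0, -1],
    [-0.009, -0.021, 0.04, 0, 0, 0, -1],
    [-0.019, -0.043, 0.04, 0, 0, 0, -1],
    [-0.019, -0.043, 0.04, 0, 0, 0, -1],
    [-0.019, -0.043, 0.04, 0, 0, 0, -1],
    [-0.019, -0.043, 0.04, 0, 0, 0, -1]
  ]
}}

```text
t: 4.25
eef_pos: [539.1, 83.1, 138.6]
tcp_rot: [2.334, 1.571, -0.306]
ft_force: [0.2, -0.4, 0.8]
opening: 0.005
```

```bash
python3 - <<'E'
from h import *
s=state();r=read_camera("wrist");print(s["eef_pos"],s["ft_force"],s["opening"])
a=r["img"];cv2.imwrite("pics/w3.png",a)
r=read_camera("scene");cv2.imwrite("pics/s3.png",cv2.resize(r["img"][200:340,270:450],None,fx=4,fy=4,interpolation=2))
E
```

```text
[539.07877395  83.10859806 138.58610721] [ 0.23155785 -0.41440322  0.82569373] 0.0054961810358725854
```

View pics/w3.png

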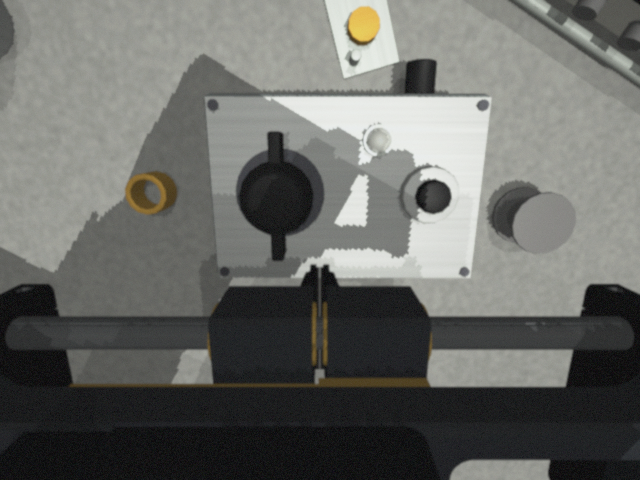

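View pics/s3.png

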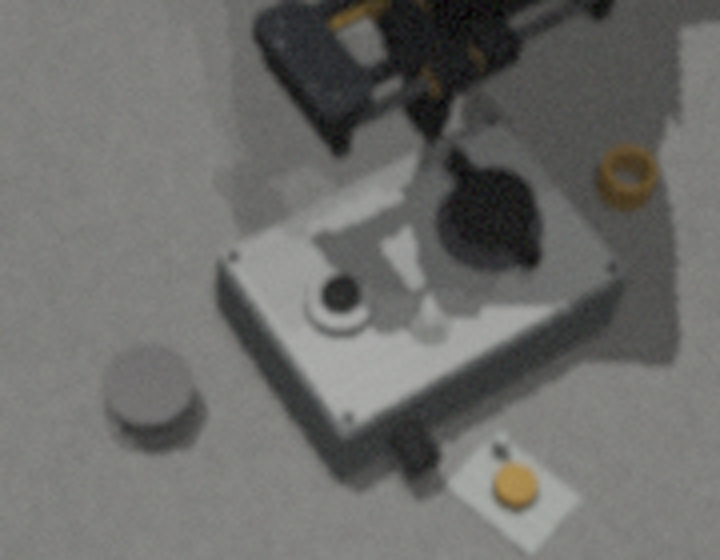

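Call:
{"name": "move_arm", "arguments": {
  "targets": [
    [-0.004, -0.002, -0.02, 0, 0, 0, -1],
    [-0.004, -0.002, -0.04, 0, 0, 0, -1],
    [-0.004, -0.002, -0.05, 0, 0, 0, -1],
    [-0.004, -0.002, -0.056, 0, 0, 0, -1],
    [-0.004, -0.002, -0.056, 0, 0, 0, -1],
    [-0.004, -0.002, -0.056, 0, 0, 0, -1]
  ]
}}

```text
t: 4.95
eef_pos: [535.1, 80.8, 83.1]
tcp_rot: [2.56, 1.57, -0.08]
ft_force: [0.0, 0.2, 0.2]
opening: 0.005
```

Call:
{"name": "move_arm", "arguments": {
  "targets": [
    [-0.003, 0.005, 0, 0, 0, 0, -1],
    [-0.006, 0.01, 0, 0, 0, 0, -1],
    [-0.008, 0.014, 0, 0, 0, 0, -1],
    [-0.01, 0.018, 0, 0, 0, 0, -1],
    [-0.012, 0.022, 0, 0, 0, 0, -1],
    [-0.012, 0.025, 0, 0, 0, 0, -1],
    [-0.012, 0.028, 0, 0, 0, 0, -1],
    [-0.0125, 0.031, 0, 0, 0, 0, -1],
    [-0.0125, 0.033, 0, 0, 0, 0, -1],
    [-0.0125, 0.033, 0, 0, 0, 0, -1]
  ]
}}

```text
t: 5.95
eef_pos: [522.2, 114.0, 82.6]
tcp_rot: [-1.16, 1.571, 2.483]
ft_force: [0.3, -0.1, -0.8]
opening: 0.006
```

```bash
python3 - <<'E'
from h import *
s=state();r=read_camera("wrist");print(s["eef_pos"],s["ft_force"],s["opening"])
a=r["img"];cv2.imwrite("pics/w4.png",a)
r=read_camera("scene");cv2.imwrite("pics/s4.png",cv2.resize(r["img"][200:340,270:450],None,fx=4,fy=4,interpolation=2))
E
```

```text
[522.24262856 114.00387413  82.5686442 ] [ 0.34348003 -0.05446295 -0.84729   ] 0.0057063396681873105
```

View pics/w4.png

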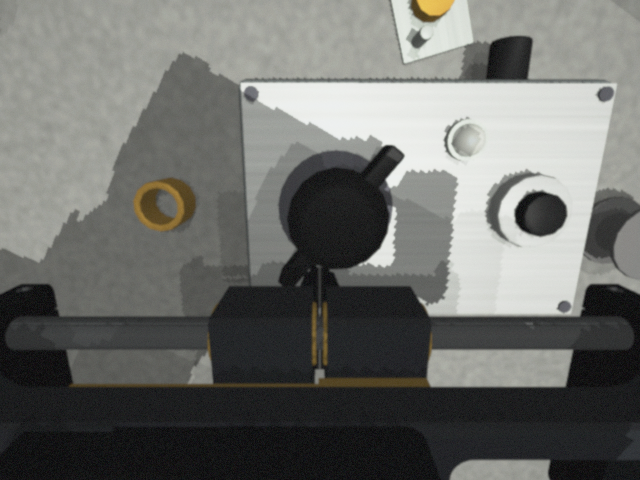

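View pics/s4.png

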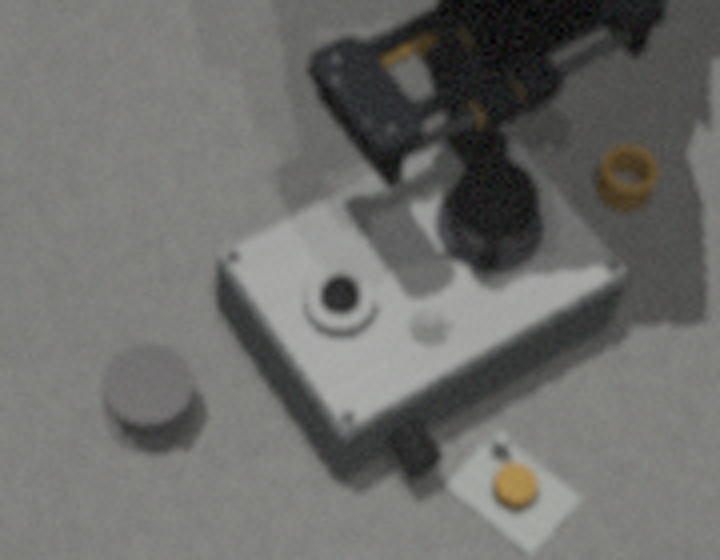

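Call:
{"name": "move_arm", "arguments": {
  "targets": [
    [0.004, -0.008, 0, 0, 0, 0, -1],
    [0.008, -0.016, 0, 0, 0, 0, -1],
    [0.008, -0.016, 0.02, 0, 0, 0, -1],
    [0.013, -0.023, 0.045, 0, 0, 0, -1],
    [0.017, -0.031, 0.056, 0, 0, 0, -1],
    [0.017, -0.031, 0.056, 0, 0, 0, -1],
    [0.017, -0.031, 0.056, 0, 0, 0, -1],
    [0.017, -0.031, 0.056, 0, 0, 0, -1]
  ]
}}

```text
t: 6.85
eef_pos: [538.7, 82.6, 137.6]
tcp_rot: [-0.435, 1.569, -3.076]
ft_force: [-0.5, -0.7, -0.8]
opening: 0.007
```

```bash
python3 - <<'E'
from h import *
s=state();r=read_camera("wrist");print(s["eef_pos"],s["ft_force"],s["opening"])
a=r["img"]
b=cv2.imread("pics/w3.png");o=[cv2.resize(i[90:280,200:345],None,fx=2.6,fy=2.6,interpolation=2) for i in(b,a)]
cv2.imwrite("pics/w5.png",np.hstack(o))
E
```

```text
[538.7049359   82.59869735 137.604507  ] [-0.50766726 -0.66137675 -0.8124597 ] 0.006627567710698027
```

View pics/w5.png

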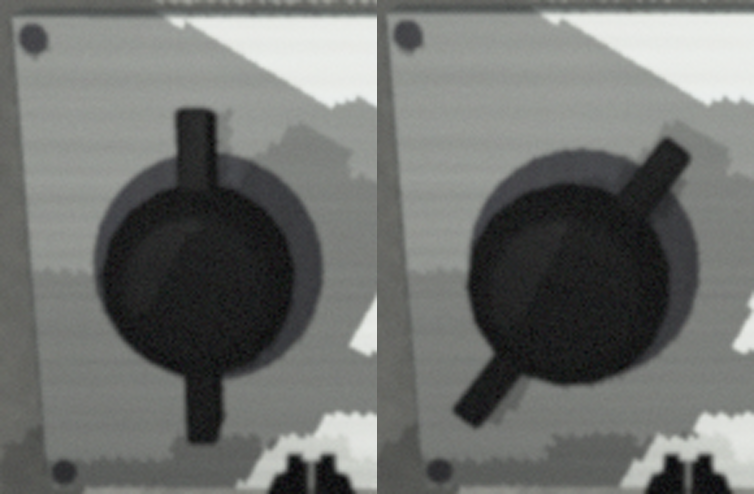

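Call:
{"name": "move_arm", "arguments": {
  "targets": [
    [0.03, -0.02, 0, 0, 0, 0, -1],
    [0.067, -0.045, 0, 0, 0, 0, -1],
    [0.067, -0.045, -0.02, 0, 0, 0, -1],
    [0.067, -0.045, -0.035, 0, 0, 0, -1],
    [0.067, -0.045, -0.035, 0, 0, 0, -1],
    [0.067, -0.045, -0.035, 0, 0, 0, -1],
    [0.067, -0.045, -0.035, 0, 0, 0, -1]
  ]
}}

```text
t: 7.6
eef_pos: [606.4, 38.0, 104.3]
tcp_rot: [2.47, 1.57, -0.17]
ft_force: [-0.8, 0.3, 0.1]
opening: 0.001
```

```bash
python3 - <<'E'
from h import *
s=state();r=read_camera("wrist");print(s["eef_pos"],s["ft_force"],s["opening"])
cv2.imwrite("pics/w6.png",r["img"])
r=read_camera("scene");cv2.imwrite("pics/s6.png",cv2.resize(r["img"][200:340,270:450],None,fx=4,fy=4,interpolation=2))
E
```

```text
[606.43842535  37.95221288 104.28261689] [-0.82472923  0.25446819  0.07246555] 0.0005173640669654955
```

View pics/w6.png

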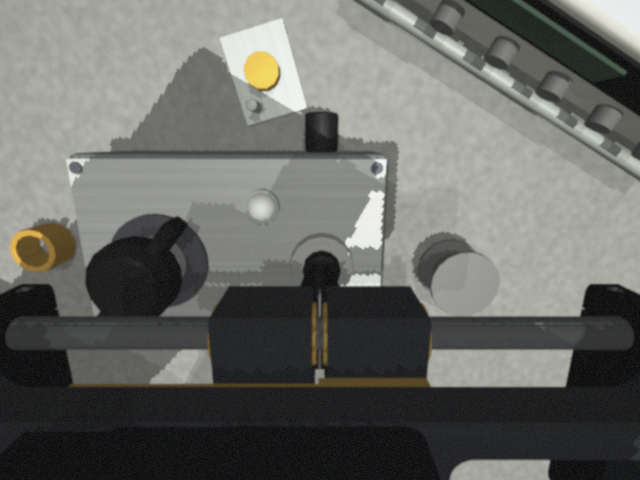

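View pics/s6.png

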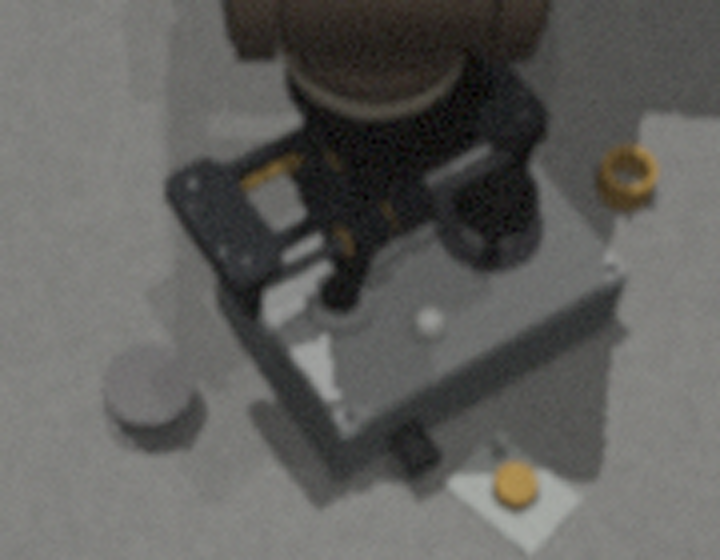

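Call:
{"name": "move_arm", "arguments": {
  "targets": [
    [0, 0, -0.01, 0, 0, 0, -1],
    [0, 0, -0.016, 0, 0, 0, -1],
    [0, 0, -0.019, 0, 0, 0, -1],
    [0, 0, -0.021, 0, 0, 0, -1],
    [0, 0, -0.0225, 0, 0, 0, -1],
    [0, 0, -0.0225, 0, 0, 0, -1],
    [0, 0, -0.0225, 0, 0, 0, -1]
  ]
}}

```text
t: 8.4
eef_pos: [606.2, 37.7, 82.2]
tcp_rot: [2.382, 1.57, -0.259]
ft_force: [-4.7, 0.5, 12.4]
opening: 0.004
```

Call:
{"name": "move_arm", "arguments": {
  "targets": [
    [0, 0, 0.01, 0, 0, 0, -1],
    [0, 0, 0.04, 0, 0, 0, -1],
    [0, 0, 0.08, 0, 0, 0, -1],
    [-0.03, 0.01, 0.12, 0, 0, 0, -1],
    [-0.079, 0.017, 0.16, 0, 0, 0, -1],
    [-0.079, 0.017, 0.192, 0, 0, 0, -1],
    [-0.079, 0.017, 0.192, 0, 0, 0, -1],
    [-0.079, 0.017, 0.192, 0, 0, 0, -1],
    [-0.079, 0.017, 0.192, 0, 0, 0, -1]
  ]
}}

```text
t: 9.3
eef_pos: [527.2, 54.6, 272.1]
tcp_rot: [-0.451, 1.569, -3.092]
ft_force: [-0.2, -0.3, -0.9]
opening: 0.001
```

```bash
python3 - <<'E'
from h import *
s=state();r=read_camera("wrist");print(s["t"],s["eef_pos"],s["ft_force"],s["qvel"].round(3))
o=[cv2.resize(i[0:225,150:500],None,fx=2.2,fy=2.2)[:,:] for i in(r["img"],)]
cv2.imwrite("pics/w7.png",o[0])
r=read_camera("top");cv2.imwrite("pics/t7.png",r["img"])
a=cv2.imread("pics/top0.png").astype(int);d=np.abs(a-r["img"]).max(2)
E
```

```text
9.3 [527.19937137  54.56231958 272.09839914] [-0.18680366 -0.30798134 -0.91174371] [-0.     0.016  0.     0.001  0.003  0.   ]
```

View pics/w7.png

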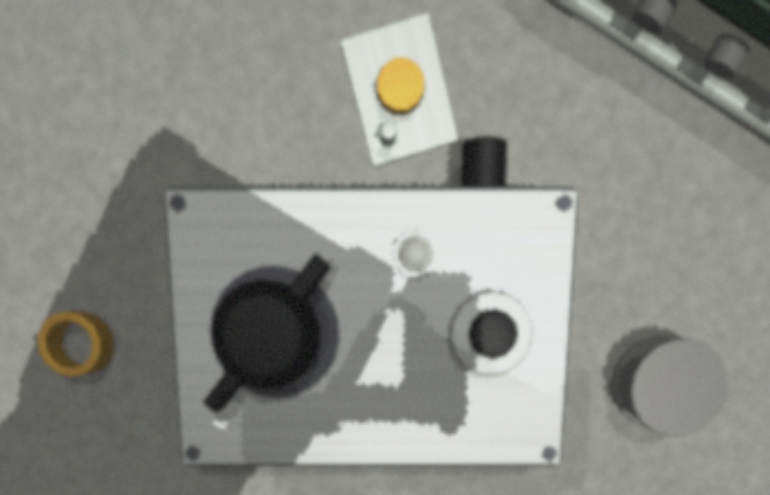

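View pics/t7.png

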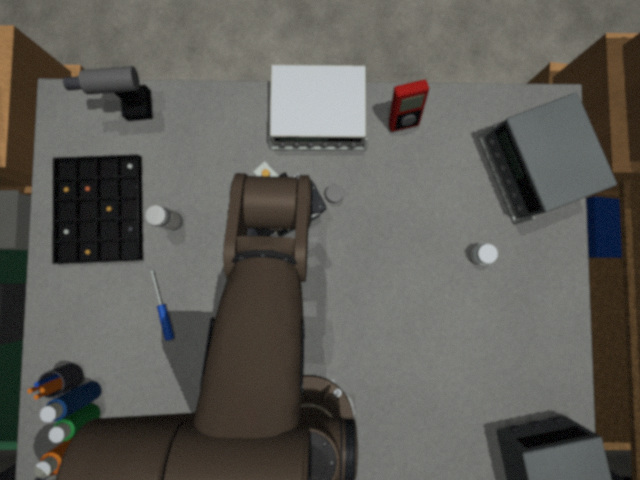

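The wrist view shows the stop out and turned about 43°, the reset button back out, and the box and its neighbours where they were. In the top view the spray can (157,216), driver (163,310) and jar (487,254) are unmoved, so I'm handing the job in.

```bash
python3 -c "
from h import *
print(job_done());print(state()['t'])"
```

```text
the job is handed in; nothing more can be done
None
the job is handed in; nothing more can be done
```

The stop station test is done and handed in at about 9.4 s of the 45 s allowed. The hand-in gave no verdict.

- **Stop pushed in:** the shut fingertips pressed the mushroom 10 mm down, with a peak reading of about 17 N. A picture afterwards showed it latched.
- **Stop released:** I pushed the -x wing clockwise. The head turned about 43°, and it looked about 5% larger from the same camera pose, which matches it having sprung out the 10 mm.
- **Reset pressed:** the button went in about 5 mm, with about 12 N at the end stop, and I then lifted clear.

In the last pictures the stop is out and the reset button is back out. The station and all the bystanders I could see stand where they were. The arm is clear at about 270 mm height, with no contact force.

I had no direct joint readings, so the stop and reset states come from the pictures, fingertip heights and forces. The fits of the station's pose agreed with each other within about 2 mm. They placed the panel corners about 3 pixels too far out in every view, probably because the visible panel is slightly smaller than the stated box. The stop and reset positions still fitted, and the moves landed on them.

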